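# Take the stacked espresso tools apart and set each in its place

### The arm

A 6-joint arm with a two-finger parallel gripper is mounted at the origin on the work surface. World frame = base frame: x ahead of the robot, y to its left, z up, the work surface at z = 0. Lengths are in m, angles in rad, forces in N, time in s.
With the tool pointing down it reaches from about 0.3 to 0.825 m from the base axis. Payload 5.4 kg.
Tool frame: the origin (TCP) lies at the very end of the fingers, on their centre line; the grasp point (between the pads) lies 19 mm behind it; z points along the fingers, x is the direction in which the jaws open and shut, and the axes are right-handed (so a half turn about z gives the same grasp; the last joint's range is limited). The gripper opens to 92 mm and grips with 3 to 60 N. Pads are 20 mm wide; open, the fingers measure 128 mm over their backs; the gripper's body (75 mm by 189 mm) begins 69 mm behind the grasp point.
Start: joints at [-1.449, 0.158, 1.597, -0, 1.386, -0.21], TCP at [0.187, -0.544, 0.181] pointing down, gripper open.
Joint ranges: [-2.91, 2.91], [-0.94, 2.29], [0.18, 2.7], [-1.29, 4.43], [0.17, 2.64], [-3, 3]. Speed limits (rad/s): [2.57, 2.57, 3.14, 3.14, 3.14, 3.14].

### API

Orientations are given as a rotation vector (axis times angle).
In Python, from workcell import bot gives the robot as it stands. Calls block until the motion is done:
- bot.goto(position, orientation): joint-space move of the TCP to a pose.
- bot.line_to(position, rot=None, max_speed=0.15): straight line of the TCP; rot=None keeps the orientation; max_speed is the mean speed in m/s.
- bot.set_joints(angles): joint-space move.
- bot.set_gripper(opening, newtons=None): opening from 0.0 (shut) to 1.0 (fully open); newtons is the grip in N (None keeps the last); returns when the fingers have stopped.
- bot.hold(seconds).
- bot.inverse_kinematics(position, orientation): joint angles nearest the present ones, or None.
- bot.read_camera(name): name is "scene" or "top"; returns a dict with "pixels" (400x640x3 uint8, blue, green, red), "fx", "fy", "cx", "cy" (pixels), "k1" (the pictures are not rectified: a ray, as slopes to the right and down, at radius r is drawn at 1 + k1 r^2 times it, then the intrinsics apply), "R" (3x3) and "t" (3): a world point X has camera coordinates R X + t. Camera axes: x right, y down, z forward; pixel columns grow to the right and rows downward; lengths in m; the calibration is good to about 2 mm. A picture is of the moment at which its call begins. There is no depth.
A pose or a line that the arm cannot do raises bot.MotionError and nothing moves.
- bot.job_done(): hands the job in, once; it reports no verdict.
Readings, each from a call of its own:
- bot.current_clock(): time.
- bot.current_joints(): joint angles.
- bot.current_joint_vel(): joint speeds.
- bot.current_effort(): joint torques, N m.
- bot.current_ee_pos(): TCP position.
- bot.current_tool_rot(): TCP orientation.
- bot.current_contact_force(): force on the tool from outside, world axes, zero at the start.
- bot.current_ft_torque(): the same for the moment, N m.
- bot.current_opening(): opening from 0.0 (shut) to 1.0 (fully open).
Only numpy, scipy, OpenCV 4.12 (cv2) and the standard library are available. Lean on these libraries where they do the work, as an engineer would, in place of code of your own. Each camera call takes 0.05 s, during which the arm holds its last target.

### The job

The rinsed espresso tools stand in one stack: tamper on levelling disc on dosing funnel on wooden bean dish. Take the stack apart and set each one upright and centred on its own place without dropping it: tamper into the round holder, levelling disc on the middle of the square cork mat, funnel down over the post of the round wooden stand, and the bean dish on the steel plate of the scale, its long side parallel to the scale's long side. Leave the two white cups beside them standing where they are.

Things in the scene. Friction and masses are not known exactly. Their poses are not given: they have to be found in the camera images.
- tamper_mid (a point): Tamper, top of the stack at the start, 78 mm tall, about 0.3 kg: round steel base 48 mm in diameter and 14 mm high, a thin steel neck 18 mm in diameter, and on top a turned wooden handle from 30 to 78 mm above its underside, a straight cylinder 30 mm in diameter between 42 and 70 mm above the underside (the place to grip). The point is on its axis half-way up, 39 mm above its underside; z is its axis, upwards. Round, so its yaw does not matter.
- leveller_mid (a point): Levelling disc, second from the top: a plain black cylinder 58 mm in diameter and 32 mm tall with two thin steel bands, about 0.22 kg. It stands on the rim of the funnel, which is 5 mm wider all round, so grip it round its side with fingertips kept above the funnel. The point is at its centre, 16 mm above its underside; z is its axis, upwards.
- funnel_mid (a point): Dosing funnel, third from the top: a straight aluminium ring, outside 68 mm, bore 50 mm in diameter, 28 mm tall, about 0.11 kg, lying flat across the two long rims of the bean dish (2 mm wider than the dish on each side). Grip it round its outside. The point is on its axis, half-way up, 14 mm above its underside; z is its axis, upwards.
- dish_mid (a point): Bean dish, bottom of the stack, standing on the table: open-topped dark wooden trough 120 mm long (its x), 64 mm wide (its y) and 28 mm tall with 7 mm walls, about 0.14 kg. Grip it across its 64 mm width. The point is at the centre, half-way up, 14 mm above its underside; z upwards.
- holder_floor (a point): Place of the tamper: fixed round dark steel holder, an open cup 74 mm outside and 64 mm inside in diameter and 18 mm tall, the smaller, hollow one of the two round places. The point is at the centre of its inner floor, 5 mm above the table; its rim stands 13 mm above the point. z upwards.
- mat_top (a point): Place of the levelling disc: fixed flat square cork mat, 100 x 100 mm, 6 mm thick. The point is at the centre of its top face; z upwards, x and y along its sides.
- post_foot (a point): Place of the funnel: fixed wooden stand, a round foot 90 mm in diameter and 8 mm high with an upright post 34 mm in diameter in its middle. The point is at the centre of the foot's top face, at the bottom of the post, 8 mm above the table; the post's top is 22 mm above the point. The funnel goes round the post and lies flat on the foot. z upwards.
- scale_plate (a point): Place of the bean dish: fixed black scale, 160 mm long (x) by 110 mm wide (y), with a raised steel weighing plate 130 mm (x) by 100 mm (y), set 12 mm towards +x of the black body's centre, so that a black strip with a small display is left at its -x end. The point is at the centre of the plate's top face, 24 mm above the table; z upwards.
- cup_left_mid (a point): Bystander: loose white espresso cup standing left (+y) of the middle of the working area, 62 mm across its mouth, 55 mm tall. The point is on its axis half-way up. Leave it alone.
- cup_right_mid (a point): Bystander: the same kind of cup on the right (-y) side. Leave it alone.
Things that resemble listed ones, but are neither listed nor needed, are in the scene too. What is shaped like the part that bears funnel_mid but turquoise is not meant. What is shaped like the part that bears cup_left_mid but pink is not meant.

How it is judged:
At the end, for the whole second after the job is handed in: All at rest and upright (0.1 rad), resting on their places: tamper in holder and funnel round post within 12 mm of centre, disc on mat and dish on scale plate within 15 mm, heights within 4 mm; dish within 0.2 rad of the scale's long side. Cups upright, moved under 30 mm (horizontal distance between tamper_mid and holder_floor below 0.012 m and z of tamper_mid in the frame of holder_floor between 0.035 and 0.043 m and angle between each of tamper_mid, leveller_mid, funnel_mid, dish_mid, cup_left_mid, cup_right_mid's own z axis and vertical below 0.1 rad and linear speed of each of tamper, leveller, funnel, dish below 0.02 m/s and angular speed of each of tamper, leveller, funnel, dish below 0.2 rad/s and horizontal distance between leveller_mid and mat_top below 0.015 m and z of leveller_mid in the frame of mat_top between 0.012 and 0.02 m and horizontal distance between funnel_mid and post_foot below 0.012 m and z of funnel_mid in the frame of post_foot between 0.01 and 0.018 m and horizontal distance between dish_mid and scale_plate below 0.015 m and z of dish_mid in the frame of scale_plate between 0.01 and 0.018 m and angle between the x axis of dish_mid and the x axis of scale_plate, either way round below 0.2 rad and distance of each of cup_left_mid, cup_right_mid from where it was at the start of the episode below 0.03 m); the robot touches nothing.
It fails at once if one of the tools is dropped (moves faster than 0.7 m/s while out of the fingers) ((linear speed of tamper above 0.7 m/s and contact force between the fingers and tamper below 0.05 N) or (linear speed of leveller above 0.7 m/s and contact force between the fingers and leveller below 0.05 N) or (linear speed of funnel above 0.7 m/s and contact force between the fingers and funnel below 0.05 N) or (linear speed of dish above 0.7 m/s and contact force between the fingers and dish below 0.05 N)).
It fails at once if a white cup is shoved away (30 mm) or tipped over (distance of any of cup_left_mid, cup_right_mid from where it was at the start of the episode above 0.03 m or angle between any of cup_left_mid, cup_right_mid's own z axis and vertical above 0.5 rad).
It also fails if it takes over 131 s, if anything falls off the work surface, if the arm or the gripper's body presses on something with over 40 N, if the wrist force passes 120 N, or if a joint passes its speed limit or range.

## Working session

There is one attempt and no reset: what is moved stays moved. The work goes in short steps, each a Python script; the robot and the scene stay as the last script left them, time stands still between calls to the robot, and variables do not carry over. Pictures are saved under pics/ and viewed, and the job is handed in when it is done.

```bash
ls; mkdir -p pics; python3 - <<'E'
from workcell import bot
import cv2
for n in("scene","top"):
    c=bot.read_camera(n); cv2.imwrite(f"pics/{n}0.png",c["pixels"])
    print(n,{k:c[k] for k in c if k!="pixels"})
print(bot.current_clock(),bot.current_tool_rot(),bot.current_opening())
E
```

```text
pics
scene {'fx': 399.95939561322723, 'fy': 399.95939561322723, 'cx': 319.10098974277804, 'cy': 197.2290285933994, 'k1': 0.03498268764990078, 'R': array([[-0.53249525,  0.84634368,  0.01229573],
       [ 0.60490543,  0.39066991, -0.69387783],
       [-0.59206269, -0.3620489 , -0.71998776]]), 't': array([ 0.220816 , -0.2544371,  1.4463455])}
top {'fx': 520.3800419687358, 'fy': 520.3800419687358, 'cx': 328.1145493216281, 'cy': 200.99261176246975, 'k1': -0.02249429057679501, 'R': array([[-0.0206556 , -0.99966738,  0.0154424 ],
       [-0.99740006,  0.01953725, -0.06936442],
       [ 0.06903964, -0.01683502, -0.99747186]]), 't': array([0.0504544 , 0.51760276, 1.40132668])}
0.1 [-2.55680233e+00  1.82333455e+00  1.80440398e-03] 1.0024722102207442
```

View pics/scene0.png

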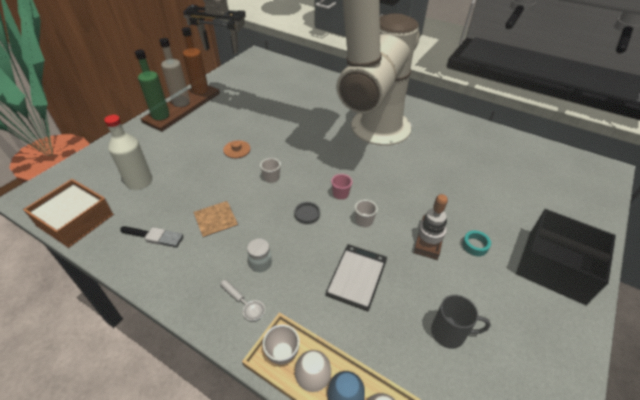

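View pics/top0.png

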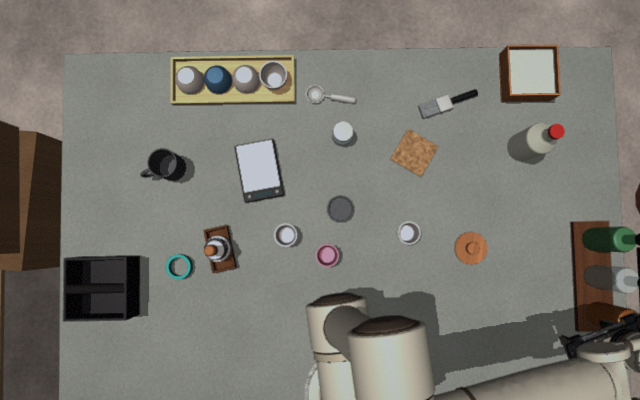

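The top view shows the stack at (218,248), holder (340,208), cork mat (414,152), post stand (471,248) and scale (260,170). The white cups are at (286,235) and (408,232). The pink cup (328,255) and turquoise ring (179,266) are decoys. I'll enlarge to confirm these.

```bash
python3 - <<'E'
import cv2,numpy as np
a=cv2.imread("pics/top0.png"); s=cv2.imread("pics/scene0.png")
cv2.imwrite("pics/c1.png",cv2.resize(a[100:300,150:350],None,fx=3,fy=3,interpolation=cv2.INTER_CUBIC))
cv2.imwrite("pics/c2.png",cv2.resize(a[110:280,310:510],None,fx=3.5,fy=3.5,interpolation=cv2.INTER_CUBIC))
cv2.imwrite("pics/c3.png",cv2.resize(s[180:270,390:500],None,fx=6,fy=6,interpolation=cv2.INTER_CUBIC))
E
```

```text
(no output)
```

View pics/c1.png

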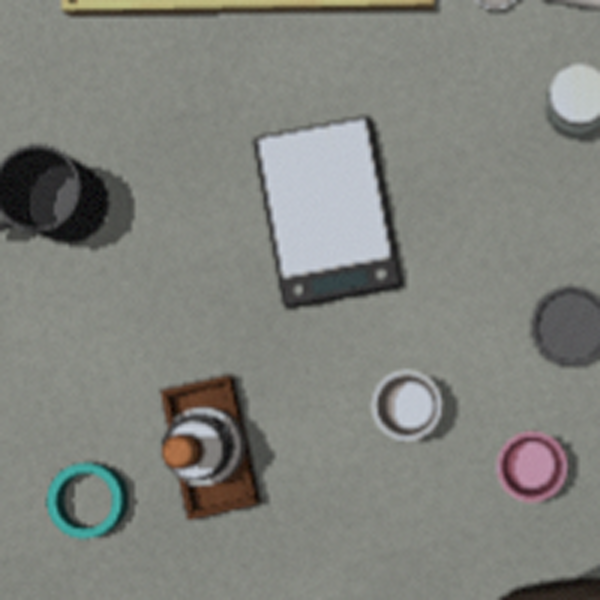

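View pics/c2.png

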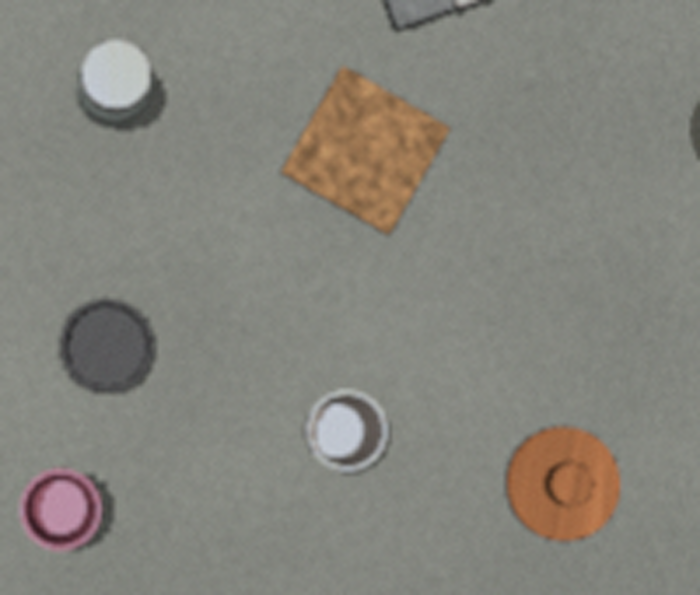

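View pics/c3.png

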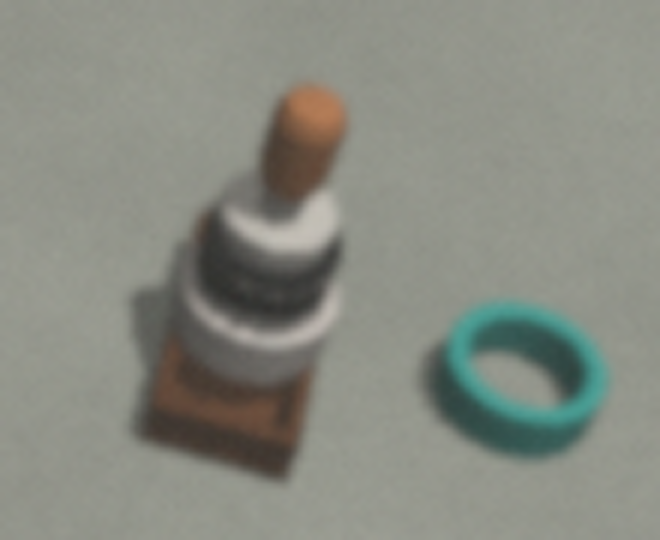

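```bash
cat > h.py <<'E'
import numpy as np, cv2
from workcell import bot
def unproj(c,px,z):
    px=np.asarray(px,float).reshape(-1,1,2)
    K=np.array([[c["fx"],0,c["cx"]],[0,c["fy"],c["cy"]],[0,0,1]])
    n=cv2.undistortPointsIter(px,K,np.array([c["k1"],0,0,0.]),None,None,(3,50,1e-10)).reshape(-1,2)
    R=c["R"];C=-R.T@c["t"]
    d=np.c_[n,np.ones(len(n))]@R
    return C+d*((z-C[2])/d[:,2])[:,None]
def proj(c,X):
    K=np.array([[c["fx"],0,c["cx"]],[0,c["fy"],c["cy"]],[0,0,1]])
    return cv2.projectPoints(np.asarray(X,float).reshape(-1,1,3),cv2.Rodrigues(c["R"])[0],c["t"],K,np.array([c["k1"],0,0,0.]))[0].reshape(-1,2)
E
python3 - <<'E'
from h import *
t=bot.read_camera("top"); s=bot.read_camera("scene")
c1=lambda p:(np.array(p,float)+.5)/3-.5+[150,100]
c2=lambda p:(np.array(p,float)+.5)/3.5-.5+[310,110]
c3=lambda p:(np.array(p,float)+.5)/6-.5+[390,180]
np.set_printoptions(precision=4,suppress=True)
def quad(n,p,z):
    X=unproj(t,p,z)[:,:2]; print(n,X.mean(0),'edges',[ (np.linalg.norm(X[(i+1)%4]-X[i]).round(4), np.degrees(np.arctan2(*(X[(i+1)%4]-X[i])[::-1])).round(1)) for i in range(4)])
quad("dish",c1([(162,390),(234,376),(260,502),(190,519)]),.028)
quad("plate",c1([(256,137),(370,117),(391,262),(282,279)]),.024)
quad("mat",c2([(346,67),(450,130),(389,235),(282,172)]),.006)
for n,p,z in(("holder",c2((107,347)),.018),("foot",c2((563,484)),.008),("posttop",c2((571,484)),.03),("tamp",c1((182,451)),.166),("funnel",c1((204,446)),.056),("cupL",c1((408,405)),.055),("cupR",c2((347,431)),.055)):
    print(n,unproj(t,p,z)[0])
for n,p,z in(("tamp",c3((314,108)),.166),("holder",(307,213),.018),("cupR",(270,165),.055),("mat",(215,218),.006),("foot",(237,149),.008)):
    print('scene',n,unproj(s,p,z)[0])
# contours
hsv=cv2.cvtColor(t["pixels"],cv2.COLOR_BGR2HSV)
def blob(n,m,roi,z):
    x0,y0,x1,y1=roi; mm=np.zeros_like(m);mm[y0:y1,x0:x1]=m[y0:y1,x0:x1]
    k=max(cv2.findContours(mm,cv2.RETR_EXTERNAL,cv2.CHAIN_APPROX_NONE)[0],key=cv2.contourArea)
    k=cv2.convexHull(k)
    M=cv2.moments(k);p=(M['m10']/M['m00'],M['m01']/M['m00']); X=unproj(t,k.reshape(-1,2),z)[:,:2]
    r=cv2.minAreaRect(X.astype(np.float32)*1000)
    print(n,p,unproj(t,p,z)[0],r)
sat=((hsv[...,1]>90)*255).astype(np.uint8)
blob("foot",sat,(445,220,500,275),.008); blob("mat",sat,(380,120,450,185),.006)
blob("holder",((hsv[...,2]<105)*255).astype(np.uint8),(320,190,362,228),.018)
blob("plate",((hsv[...,2]>170)*255).astype(np.uint8),(225,130,295,205),.024)
E
```

```text
dish [0.3956 0.3326] edges [(np.float64(0.0656), np.float64(-80.1)), (np.float64(0.1151), np.float64(-168.8)), (np.float64(0.064), np.float64(102.5)), (np.float64(0.118), np.float64(11.9))]
plate [0.6178 0.2293] edges [(np.float64(0.1052), np.float64(-81.0)), (np.float64(0.1342), np.float64(-172.6)), (np.float64(0.0996), np.float64(97.8)), (np.float64(0.1321), np.float64(9.8))]
mat [ 0.6489 -0.2026] edges [(np.float64(0.0966), np.float64(-122.6)), (np.float64(0.0977), np.float64(148.2)), (np.float64(0.0981), np.float64(58.2)), (np.float64(0.0991), np.float64(-32.7))]
holder [0.4966 0.0075 0.018 ]
foot [ 0.3824 -0.3482  0.008 ]
posttop [ 0.3829 -0.3481  0.03  ]
tamp [0.395 0.33  0.166]
funnel [0.3967 0.3338 0.056 ]
cupL [0.429  0.1546 0.055 ]
cupR [ 0.4273 -0.1715  0.055 ]
scene tamp [0.3952 0.3365 0.166 ]
scene holder [0.5046 0.0159 0.018 ]
scene cupR [ 0.4301 -0.1669  0.055 ]
scene mat [ 0.6514 -0.1971  0.006 ]
scene foot [ 0.385  -0.3423  0.008 ]
foot (470.5928042328042, 247.65777777777777) [ 0.3831 -0.3485  0.008 ] ((383.6689453125, -348.3526611328125), (86.05338287353516, 84.81523132324219), 88.6884994506836)
mat (413.9305326743547, 152.5337726523888) [ 0.6495 -0.2012  0.006 ] ((649.973876953125, -201.2406463623047), (98.2808609008789, 98.4440689086914), 58.58197784423828)
holder (340.4231111111111, 208.50222222222223) [0.4973 0.0069 0.018 ] ((498.74835205078125, 6.663909912109375), (73.61664581298828, 70.94251251220703), 88.82470703125)
plate (257.71800367421923, 165.63737497448457) [0.6183 0.2298 0.024 ] ((618.669189453125, 229.89569091796875), (125.93707275390625, 97.36835479736328), 9.754504203796387)
```

```bash
cat >> h.py <<'E'
def down(yaw): return np.array([np.cos(yaw/2),np.sin(yaw/2),0])*np.pi
def yaw_at(p): return np.arctan2(p[1],p[0])+np.radians(60)
STACK=np.array([.396,.333]); HOLD=np.array([.498,.008]); MAT=np.array([.650,-.201]); FOOT=np.array([.3835,-.347]); PLATE=np.array([.618,.2305])
def st(): print(round(bot.current_clock(),2),np.round(bot.current_ee_pos(),4),'open mm',round(bot.current_opening()*92,1),'F',np.round(bot.current_contact_force(),2),flush=True)
def snap(name):
    for n in("scene","top"):
        cv2.imwrite(f"pics/{name}_{n}.png",bot.read_camera(n)["pixels"])
E
python3 - <<'E'
from h import *
t=bot.read_camera("top"); print("ring",unproj(t,(179.2,266.3),.014))
y=yaw_at(STACK); print(np.degrees(y))
bot.goto([*STACK,.24],down(y)); st()
bot.line_to([*STACK,.126],max_speed=.1); st()
snap("pre1")
bot.set_gripper(.25,25); st()
bot.line_to([*STACK,.130],max_speed=.04); st()
bot.line_to([*STACK,.22],max_speed=.12); st()
snap("a")
E
python3 - <<'E'
import cv2,numpy as np
a=cv2.imread("pics/a_top.png")[190:300,150:290];b=cv2.imread("pics/a_scene.png")[130:270,380:520];p=cv2.imread("pics/pre1_scene.png")[130:270,380:520]
r=lambda i:cv2.resize(i,(395,400),interpolation=cv2.INTER_CUBIC)
cv2.imwrite("pics/a_c.png",np.hstack([r(p),r(b)]))
E
```

```text
ring [[0.34966988 0.44625759 0.014     ]]
100.06078445787381
3.41 [0.3964 0.3325 0.2399] open mm 91.7 F [-0.24  0.58 -0.21]
4.7 [0.3966 0.3333 0.1268] open mm 92.0 F [-0.75  0.33 -0.31]
5.84 [0.3959 0.333  0.1259] open mm 24.0 F [-0.21  0.96 -0.56]
6.09 [0.396  0.3329 0.13  ] open mm 24.3 F [ 0.68  0.3  -2.43]
6.99 [0.3954 0.3327 0.219 ] open mm 24.1 F [ 0.17 -0.72 -2.7 ]
```

View pics/a_c.png

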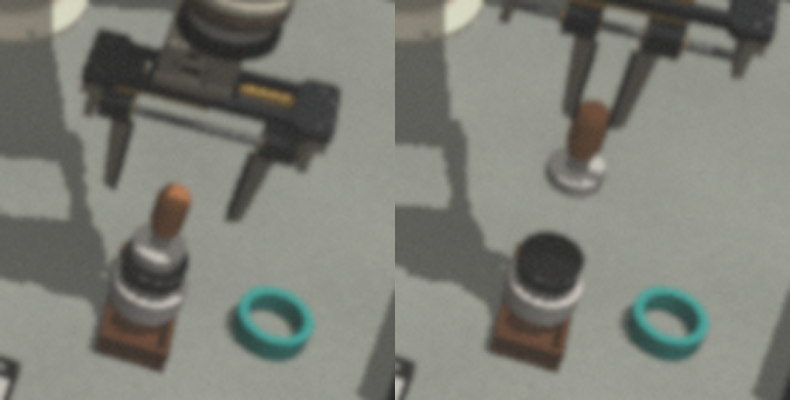

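The tamper is lifted (Fz -2.7 N), but the opening reads 24 mm instead of 30 and the fingers look high on the handle. I'll check this against projections.

```bash
python3 - <<'E'
from h import *
s=bot.read_camera("scene");t=bot.read_camera("top")
print(bot.current_ee_pos(),bot.current_tool_rot(),down(yaw_at(STACK)),bot.current_opening())
p=bot.current_ee_pos()
y=yaw_at(STACK);d=np.array([np.cos(y),np.sin(y),0])
for c,n,x0,y0 in((s,"scene",380,110),(t,"top",150,190)):
    im=cv2.resize(c["pixels"][y0:y0+120,x0:x0+130],None,fx=6,fy=6,interpolation=cv2.INTER_CUBIC)[:, :780]
    def mk(X,col):
        q=((proj(c,X)[0]-[x0,y0])+.5)*6-.5; print(n,proj(c,X)); cv2.drawMarker(im,tuple(int(v) for v in q),col,0,12,2)
    mk(p,(0,0,255)); mk(p+d*.012,(0,255,255)); mk(p-d*.012,(0,255,255)); mk(p-[0,0,.037],(255,0,0)); mk(p+[0,0,.041],(0,255,0))
    cv2.imwrite(f"pics/chk_{n}.png",im[:600])
E
```

```text
[0.39552046 0.33274074 0.21904336] [-2.01767928 -2.40713644  0.00254373] [2.01809998 2.40767042 0.        ] 0.25939138351429414
scene [[445.66271749 181.25046656]]
scene [[450.90530954 182.63763805]]
scene [[440.45852013 179.87284629]]
scene [[441.93222122 192.42166977]]
scene [[450.06559637 168.09357019]]
top [[204.32578155 250.34959975]]
top [[199.22745934 251.35964146]]
top [[209.42292133 249.33967911]]
top [[207.75787096 249.96008348]]
top [[200.26935459 250.80988196]]
```

View pics/chk_scene.png

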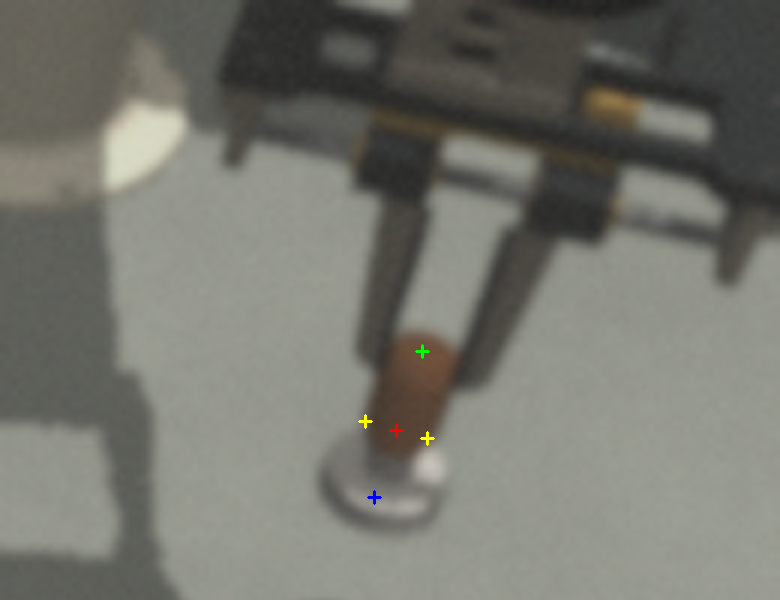

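View pics/chk_top.png

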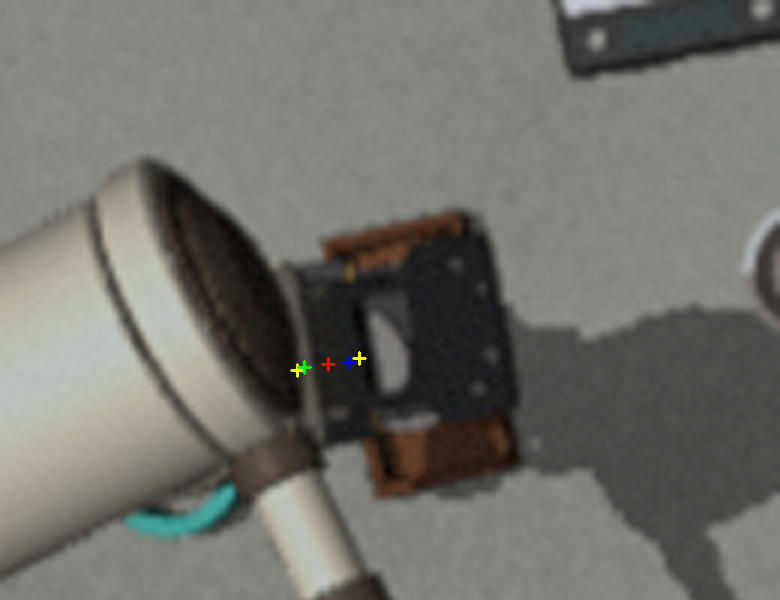

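```bash
python3 - <<'E'
from h import *
s=cv2.imread("pics/pre1_scene.png");t=cv2.imread("pics/pre1_top.png")
cs=bot.read_camera("scene");ct=bot.read_camera("top")
y=yaw_at(STACK);d=np.array([np.cos(y),np.sin(y),0]);p=np.array([.3966,.3333,.1268])
for im,c,n,x0,y0 in((s,cs,"scene",385,130),(t,ct,"top",150,190)):
    im=cv2.resize(im[y0:y0+110,x0:x0+110],None,fx=5,fy=5,interpolation=cv2.INTER_CUBIC)
    for dz,col in((0,(0,0,255)),(.015,(0,255,255)),(.03,(0,255,0)),(.045,(255,0,0))):
        for e in(-.046,.046,-.064,.064):
            q=((proj(c,p+d*e+[0,0,dz])[0]-[x0,y0])+.5)*5-.5; cv2.drawMarker(im,tuple(int(v) for v in q),col,0,9,1)
    cv2.imwrite(f"pics/chk2_{n}.png",im)
E
```

```text
(no output)
```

View pics/chk2_scene.png

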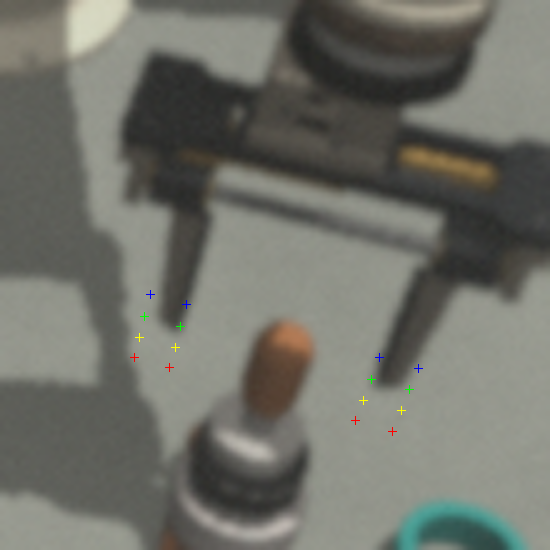

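View pics/chk2_top.png

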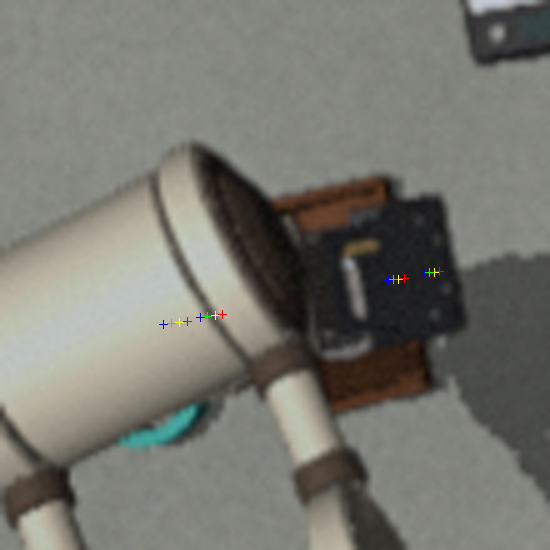

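The projected TCP is the red markers, and the real tips sit about 28 mm higher, near the green ones. So the fingers are shorter than stated. They hold only the top of the handle, though the handle–TCP relation is as planned. I'll carry it gently to the holder, look again and lower it until contact.

```bash
python3 - <<'E'
from h import *
bot.line_to([*HOLD,.22],down(yaw_at(HOLD)),max_speed=.15); st()
bot.line_to([*HOLD,.08],max_speed=.1); st()
bot.hold(.2)
cs=bot.read_camera("scene");ct=bot.read_camera("top")
p=bot.current_ee_pos();y=yaw_at(HOLD);d=np.array([np.cos(y),np.sin(y),0])
out=[]
for c,n,x0,y0 in((cs,"scene",265,130),(ct,"top",290,150)):
    im=cv2.resize(c["pixels"][y0:y0+110,x0:x0+80],None,fx=5,fy=5,interpolation=cv2.INTER_CUBIC)
    def mk(X,col):
        q=((proj(c,X)[0]-[x0,y0])+.5)*5-.5; cv2.drawMarker(im,tuple(int(v) for v in q),col,0,9,1)
    mk(p,(0,0,255)); mk(p+[0,0,.03],(0,255,0)); mk(p-[0,0,.037],(255,0,0)); mk([*HOLD,.018],(255,0,255))
    for a in np.linspace(0,6.28,24): mk([HOLD[0]+.037*np.cos(a),HOLD[1]+.037*np.sin(a),.018],(255,255,0)) 
    out.append(im)
cv2.imwrite("pics/b.png",np.hstack(out))
E
```

```text
9.72 [0.4979 0.0085 0.22  ] open mm 24.4 F [-0.35  0.63 -1.92]
11.27 [0.4986 0.0079 0.0807] open mm 24.2 F [-0.12  0.16 -2.83]
```

View pics/b.png

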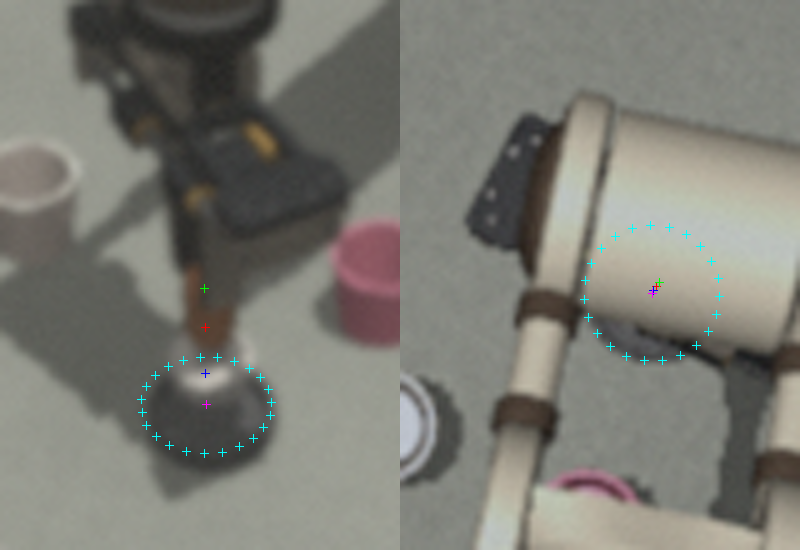

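```bash
python3 - <<'E'
from h import *
bot.line_to([*HOLD,.052],max_speed=.08); st()
z=.052
while z>.030:
    z-=.003; bot.line_to([*HOLD,z],max_speed=.05)
    f=np.mean([bot.current_contact_force()[2] for _ in range(3)]); print(round(z,3),round(f,2))
    if f>-0.8: break
st()
bot.set_gripper(.6); st(); snap("b2")
bot.line_to([*HOLD,.15],max_speed=.15); st()
E
python3 - <<'E'
import cv2
b=cv2.imread("pics/b2_scene.png")[130:260,260:380]
cv2.imwrite("pics/b2c.png",cv2.resize(b,None,fx=5,fy=4.6,interpolation=cv2.INTER_CUBIC))
E
```

```text
12.07 [0.4976 0.0081 0.0515] open mm 23.8 F [ 0.46 -0.11 -2.56]
0.049 -2.91
0.046 -1.82
0.043 -1.46
0.04 16.16
13.07 [0.4997 0.0077 0.0429] open mm 24.1 F [-4.21  1.38 16.16]
13.68 [0.4979 0.008  0.0398] open mm 55.2 F [-0.75  0.15  0.21]
14.67 [0.4972 0.0082 0.1489] open mm 55.4 F [ 0.24 -0.17  0.25]
```

View pics/b2c.png

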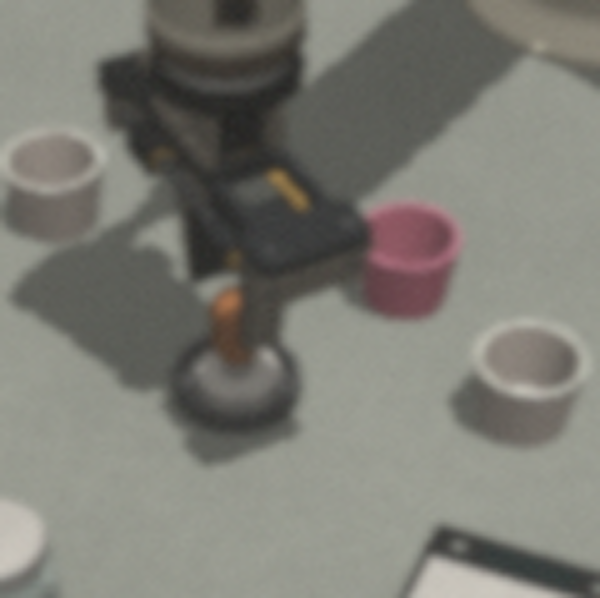

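The tamper seated where expected (contact at TCP z≈0.043). Next I'll measure the real fingertip height with a light touch on a bare patch of table.

```bash
python3 - <<'E'
from h import *
T=np.array([.52,-.10])
bot.line_to([*T,.12],down(yaw_at(T)),max_speed=.2)
bot.set_gripper(.3)
bot.line_to([*T,.012],max_speed=.15);st()
z=.012
try:
  while z>-.04:
    z-=.003; bot.line_to([*T,z],max_speed=.05)
    f=np.mean([bot.current_contact_force()[2] for _ in range(2)]); print(round(z,3),round(bot.current_ee_pos()[2],4),round(f,2))
    if f>2.5: break
except bot.MotionError as e: print(e)
st(); snap("touch")
bot.line_to([*T,.1],max_speed=.2);st()
E
python3 - <<'E'
import cv2
b=cv2.imread("pics/touch_scene.png")[120:250,230:350]
cv2.imwrite("pics/touchc.png",cv2.resize(b,None,fx=5,fy=4.6,interpolation=cv2.INTER_CUBIC))
E
```

```text
16.83 [ 0.5208 -0.1004  0.0129] open mm 27.3 F [-0.14 -0.34  0.1 ]
0.009 0.0096 -0.23
0.006 0.0058 -0.17
0.003 0.0027 -0.54
0.0 -0.0003 0.28
-0.003 -0.0032 -0.08
-0.006 -0.0063 0.08
-0.009 -0.0093 0.26
-0.012 -0.0122 0.78
-0.015 -0.0152 0.23
-0.018 -0.0182 0.14
-0.021 -0.0212 0.39
-0.024 -0.0242 -0.11
-0.027 -0.0272 -0.56
-0.03 -0.0303 -0.39
-0.033 -0.0333 -0.19
-0.036 -0.0337 20.21
20.83 [ 0.5203 -0.1001 -0.0337] open mm 27.7 F [-7.83  3.07 20.21]
21.77 [ 0.5191 -0.0996  0.0986] open mm 27.6 F [-0.98  0.53 -0.55]
```

View pics/touchc.png

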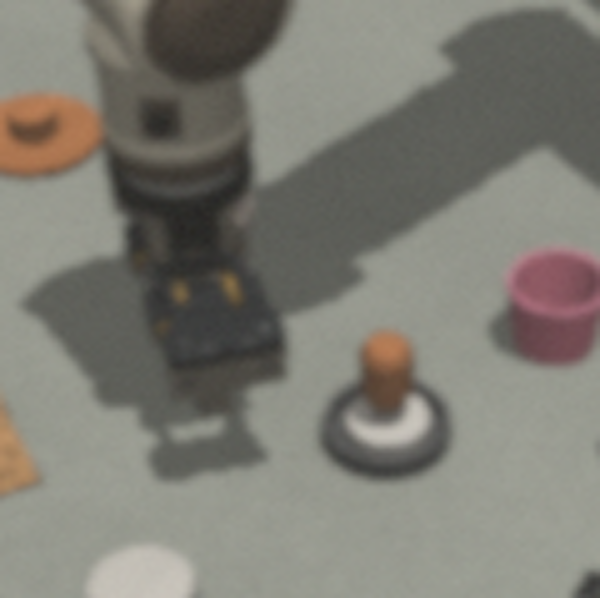

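The real fingertips are 33.5 mm above the reported TCP, so I'll compensate. The tamper stands centred in the holder. Before the next grip I'll check the leveller and funnel position.

```bash
cat >> h.py <<'E'
OFF=.0335   # true tip z = reported TCP z + OFF
def L(p,ztip,yaw=None,v=.15): bot.line_to([p[0],p[1],ztip-OFF],None if yaw is None else down(yaw),max_speed=v)
def lower(p,z0,zmin,step=.0015,dF=2.0):
    "step down from tip z0 until the support force changes"
    L(p,z0,v=.1); bot.hold(.15)
    f0=np.mean([bot.current_contact_force()[2] for _ in range(8)]); z=z0
    while z>zmin:
        z-=step; L(p,z,v=.04); f=np.mean([bot.current_contact_force()[2] for _ in range(3)])
        if f-f0>dF: break
    print("lower: f0",round(f0,2),"f",round(f,2),"tipz",round(z,4),'real',round(bot.current_ee_pos()[2]+OFF,4)); return z
E
python3 - <<'E'
from h import *
ct=bot.read_camera("top");c=ct
y0,x0=190,150
im=cv2.resize(c["pixels"][y0:y0+120,x0:x0+130],None,fx=6,fy=6,interpolation=cv2.INTER_CUBIC)[:600]
for R,z,col in((.029,.088,(0,255,255)),(.034,.056,(0,0,255))):
    for a in np.linspace(0,6.28,20):
        q=((proj(c,[STACK[0]+R*np.cos(a),STACK[1]+R*np.sin(a),z])[0]-[x0,y0])+.5)*6-.5; cv2.circle(im,tuple(int(v) for v in q),2,col,-1)
cv2.imwrite("pics/d.png",im)
E
```

```text
(no output)
```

View pics/d.png

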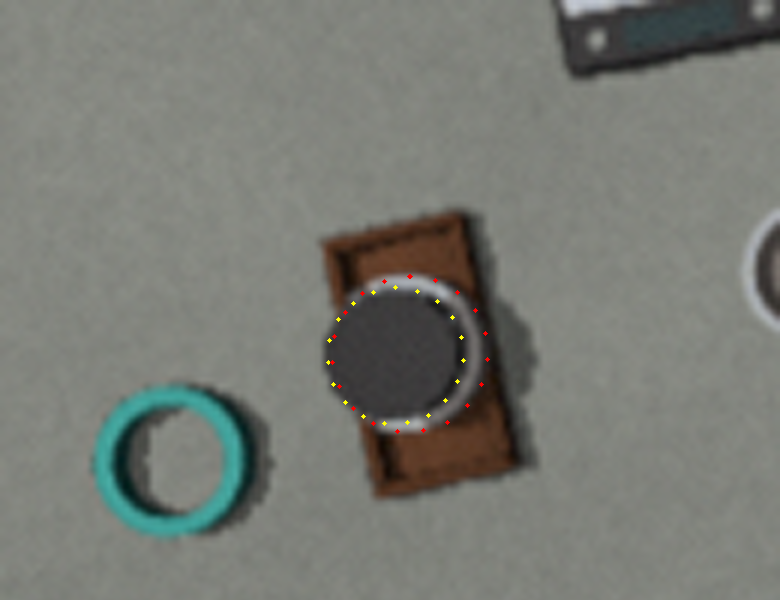

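The predicted circles match the leveller and funnel rim to 1–2 mm. Picking the leveller.

```bash
python3 - <<'E'
from h import *
y=yaw_at(STACK)
bot.goto([*STACK,.16-OFF],down(y)); bot.set_gripper(1.0); st()
L(STACK,.0615,v=.1); bot.hold(.1); st()
bot.set_gripper(.45,25); st()
L(STACK,.066,v=.04); bot.hold(.1); st()
L(STACK,.15,v=.12); st()
snap("e")
E
python3 - <<'E'
import cv2
b=cv2.imread("pics/e_scene.png")[140:270,380:500]
cv2.imwrite("pics/ec.png",cv2.resize(b,None,fx=5,fy=4.6,interpolation=cv2.INTER_CUBIC))
E
```

```text
24.5 [0.396  0.333  0.1265] open mm 91.9 F [-0.69 -0.44  0.16]
25.73 [0.3967 0.3333 0.0288] open mm 92.1 F [ 0.28 -0.13 -0.81]
26.34 [0.396  0.3333 0.0281] open mm 57.6 F [-0.01  1.61 -0.16]
26.71 [0.3958 0.3328 0.0322] open mm 57.5 F [-0.05 -0.87 -2.4 ]
27.56 [0.3953 0.3326 0.1156] open mm 57.7 F [ 0.34 -0.9  -2.82]
```

View pics/ec.png

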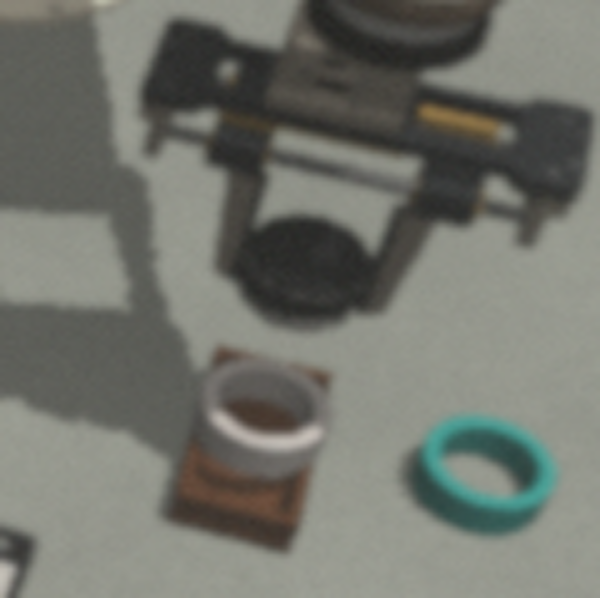

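Only the leveller came up, gripped at 57.6 mm. The funnel stayed flat on the dish. On to the mat.

```bash
python3 - <<'E'
from h import *
L(MAT,.15,yaw_at(MAT),v=.25); st()
lower(MAT,.016,.009); st()
bot.set_gripper(.95); st()
L(MAT,.12,v=.2); st()
bot.goto([*STACK,.15-OFF],down(yaw_at(STACK))); st()
snap("f")
E
python3 - <<'E'
import cv2,numpy as np
b=cv2.imread("pics/f_scene.png")[140:270,150:270]
a=cv2.imread("pics/f_top.png")[110:210,370:460]
cv2.imwrite("pics/fc.png",np.hstack([cv2.resize(b,(400,433)),cv2.resize(a,(390,433))]))
E
```

```text
30.18 [ 0.6498 -0.2003  0.1165] open mm 57.5 F [-0.7  -0.21 -2.39]
lower: f0 -2.4 f 7.4 tipz 0.01 real 0.0116
32.82 [ 0.6503 -0.2012 -0.0219] open mm 57.5 F [-3.69  1.24  7.4 ]
33.42 [ 0.65   -0.201  -0.0236] open mm 87.3 F [ 0.29 -0.46  0.36]
34.12 [ 0.6492 -0.2006  0.0851] open mm 87.3 F [-0.17  0.41 -0.54]
36.24 [0.3967 0.3325 0.1165] open mm 87.5 F [-0.39 -0.31  0.03]
```

View pics/fc.png

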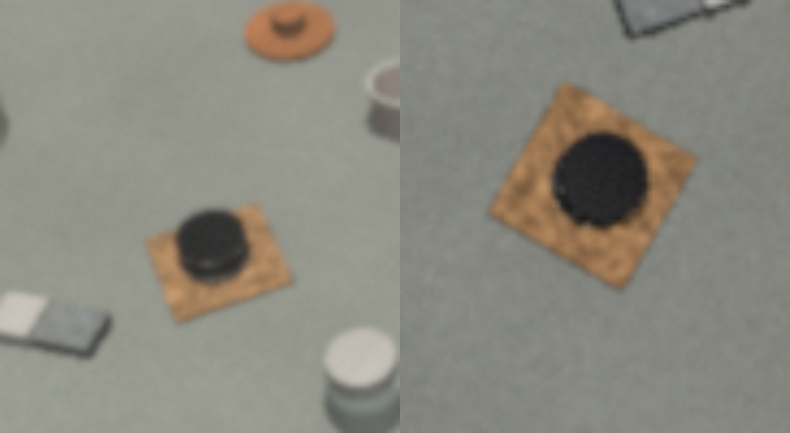

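The leveller stands centred on the mat. Next, the funnel.

```bash
python3 - <<'E'
from h import *
bot.set_gripper(1.0)
L(STACK,.0335,v=.1); bot.hold(.1); st()
bot.set_gripper(.6,20); st()
L(STACK,.038,v=.04); bot.hold(.1); st()
L(STACK,.15,v=.15); st()
L(FOOT,.15,yaw_at(FOOT),v=.25); bot.hold(.2); st()
cs=bot.read_camera("scene");ct=bot.read_camera("top")
cv2.imwrite("pics/g.png",np.hstack([cv2.resize(cs["pixels"][70:200,180:300],(400,433)),cv2.resize(cs["pixels"][180:280,390:490],(390,433))]))
E
```

```text
38.04 [0.3966 0.3333 0.0007] open mm 91.9 F [-0.01 -1.19 -0.55]
38.53 [3.961e-01 3.333e-01 2.000e-04] open mm 67.3 F [-0.9   2.19  1.31]
38.9 [0.3958 0.3328 0.0043] open mm 67.0 F [-0.11 -0.18 -1.79]
39.8 [0.3952 0.3326 0.1153] open mm 67.2 F [ 0.21  0.35 -1.24]
42.87 [ 0.3836 -0.3467  0.1165] open mm 67.6 F [-0.58  0.57 -1.97]
```

View pics/g.png

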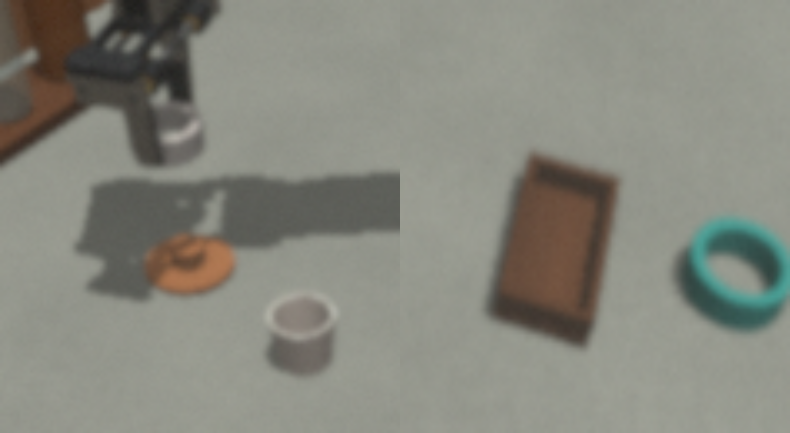

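The funnel is level in the fingers above the stand, and the dish is undisturbed. Lowering over the post with a force guard.

```bash
python3 - <<'E'
from h import *
L(FOOT,.05,v=.12)
z=lower(FOOT,.045,.0115,step=.002); st()
if z<.016:
    bot.set_gripper(.95); st(); L(FOOT,.13,v=.2)
    bot.goto([*STACK,.13-OFF],down(np.radians(101.5)))
snap("h"); st()
E
python3 - <<'E'
import cv2,numpy as np
b=cv2.imread("pics/h_scene.png")[100:200,190:290]
a=cv2.imread("pics/h_top.png")[200:300,420:520]
cv2.imwrite("pics/hc.png",np.hstack([cv2.resize(b,(400,400)),cv2.resize(a,(400,400))]))
E
```

```text
lower: f0 -0.98 f 5.38 tipz 0.013 real 0.0137
48.35 [ 0.3838 -0.3474 -0.0198] open mm 67.0 F [-1.09  0.69  5.38]
48.83 [ 0.3834 -0.3469 -0.0207] open mm 87.5 F [ 0.22 -0.04 -0.06]
52.08 [0.3965 0.3325 0.0965] open mm 87.5 F [-1.01  0.66  0.22]
```

View pics/hc.png

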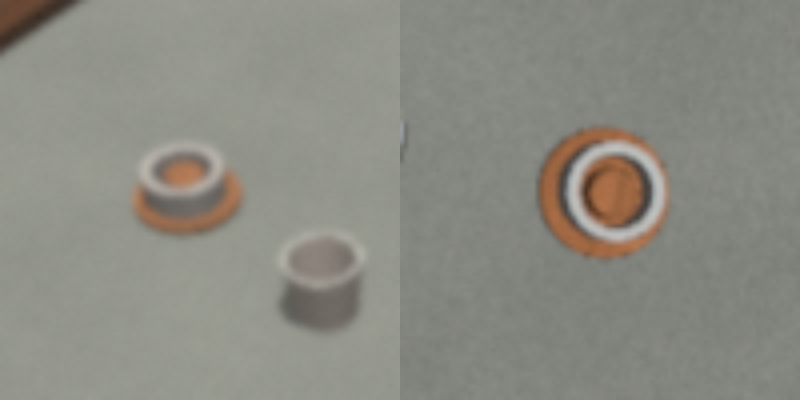

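The funnel is seated round the post. Now a quick dish check from the earlier unobstructed scene view, then grip across its width.

```bash
python3 - <<'E'
from h import *
cs=bot.read_camera("scene")
px=[(390+(x-400)/3.9-.4,180+y/4.33-.4) for x,y in((530,155),(618,180),(587,318),(493,297))]
X=unproj(cs,px,.028)[:,:2]; print(X.round(4).tolist(),X.mean(0)); 
for i in range(4):
    e=X[(i+1)%4]-X[i]; print(np.linalg.norm(e).round(4),np.degrees(np.arctan2(e[1],e[0])).round(1))
bot.set_gripper(1.0)
L(STACK,.005,v=.1); bot.hold(.1); st()
bot.set_gripper(.55,20); st()
L(STACK,.009,v=.04); bot.hold(.1); st()
L(STACK,.11,v=.15); st(); snap("i")
E
python3 - <<'E'
import cv2,numpy as np
b=cv2.imread("pics/i_scene.png")[140:260,380:500]
a=cv2.imread("pics/i_top.png")[190:290,150:250]
cv2.imwrite("pics/ic.png",np.hstack([cv2.resize(b,(400,400)),cv2.resize(a,(400,400))]))
E
```

```text
[[0.3447, 0.2966], [0.331, 0.3566], [0.4453, 0.3766], [0.4644, 0.3189]] [0.39636175 0.33718698]
0.0615 102.8
0.1161 9.9
0.0608 -71.7
0.1218 -169.5
53.92 [ 0.3966  0.3333 -0.0278] open mm 91.6 F [ 0.21  0.44 -0.42]
54.45 [ 0.3961  0.3333 -0.0283] open mm 63.7 F [-0.47  1.21  1.24]
54.8 [ 0.3958  0.3328 -0.0246] open mm 64.2 F [ 0.11 -0.41 -1.69]
55.62 [0.3952 0.3326 0.0755] open mm 63.9 F [ 0.51  0.03 -1.2 ]
```

View pics/ic.png

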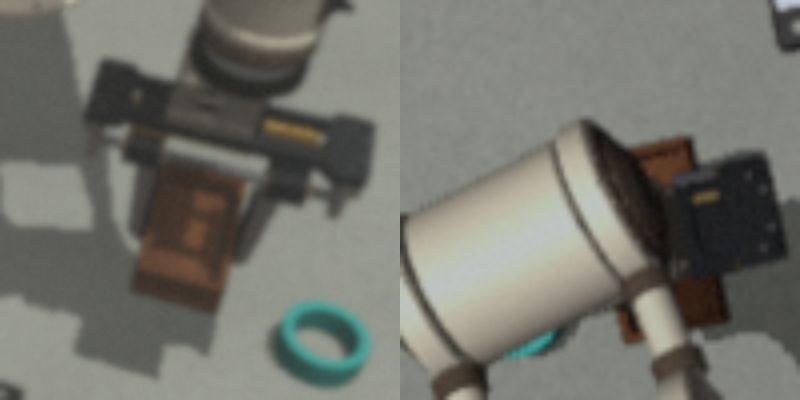

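The dish is held square across its width (opening 64 mm) and is lifted level. Placing it on the scale.

```bash
python3 - <<'E'
from h import *
L(PLATE,.11,np.radians(99.2),v=.15); st()
L(PLATE,.045,v=.1)
lower(PLATE,.036,.027); st()
bot.set_gripper(.85); st()
L(PLATE,.13,v=.15)
bot.goto([.35,-.2,.25],down(np.radians(30))); bot.hold(.3); st()
snap("j")
E
python3 - <<'E'
import cv2,numpy as np
cv2.imwrite("pics/jc.png",cv2.resize(cv2.imread("pics/j_top.png")[90:290,150:350],(600,600),interpolation=cv2.INTER_CUBIC))
E
```

```text
57.51 [0.6175 0.2309 0.0765] open mm 64.0 F [-0.39 -0.24 -0.89]
lower: f0 -1.99 f 3.04 tipz 0.0285 real 0.0292
59.96 [ 0.6185  0.2306 -0.0043] open mm 63.7 F [-0.42 -0.63  3.04]
60.37 [ 0.6179  0.2305 -0.0052] open mm 78.1 F [-0.19 -0.27 -0.2 ]
63.41 [ 0.3502 -0.1998  0.2499] open mm 77.9 F [ 0.26  0.01 -0.13]
```

View pics/jc.png

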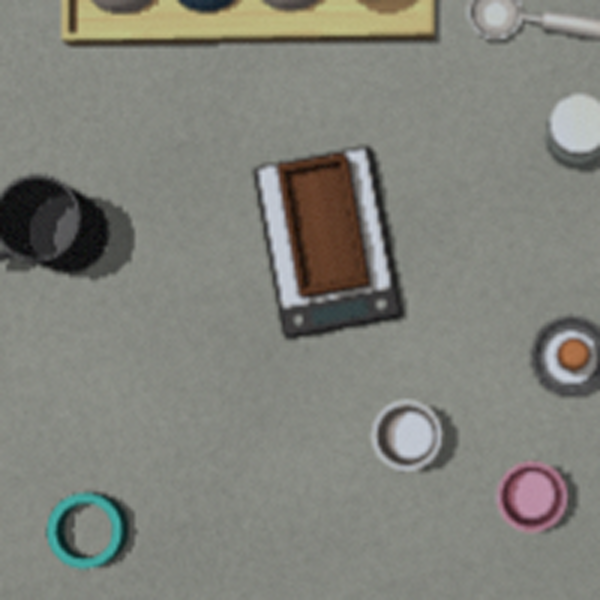

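View pics/j_scene.png

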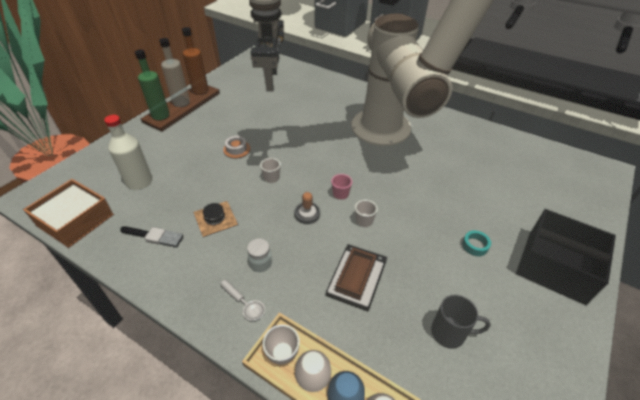

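```bash
python3 - <<'E'
from h import *
t=bot.read_camera("top"); g=t["pixels"]; hsv=cv2.cvtColor(g,cv2.COLOR_BGR2HSV)
c1=lambda p:(np.array(p,float)+.5)/3-.5+[150,90]
X=unproj(t,c1([(280,163),(345,152),(369,287),(301,297)]),.052)[:,:2]; print("dish-plate",(X.mean(0)-PLATE).round(4),np.degrees(np.arctan2(*(X[1]-X[2])[::-1])),np.degrees(np.arctan2(*(X[0]-X[3])[::-1])))
print("tamper-holder",(unproj(t,c1((573,354)),.083)[0,:2]-HOLD).round(4))
def cen(m,roi,z):
    x0,y0,x1,y1=roi; mm=np.zeros(m.shape,np.uint8); mm[y0:y1,x0:x1]=m[y0:y1,x0:x1]
    k=cv2.convexHull(max(cv2.findContours(mm,0,1)[0],key=cv2.contourArea)); M=cv2.moments(k)
    return unproj(t,(M['m10']/M['m00'],M['m01']/M['m00']),z)[0,:2]
print("lev-mat",cen(hsv[...,2]<70,(390,130,440,180),.038)-MAT)
print("fun-foot",cen((hsv[...,2]>150)&(hsv[...,1]<60),(450,220,500,275),.036)-FOOT)
print("cupL",unproj(t,c1((408,435)),.055)[0])
st()
E
```

```text
dish-plate [-0.0006 -0.0036] 9.2735156171214 8.28448750444748
tamper-holder [-0.002   0.0009]
lev-mat [-0.00216572  0.00024259]
fun-foot [-0.04790961 -0.03385734]
cupL [0.42902228 0.15455708 0.055     ]
63.56 [ 0.3501 -0.1999  0.25  ] open mm 77.9 F [-0.79 -0.38  0.15]
```

The funnel figure is invalid because the arm blocks that view. I'll redo it on the earlier clear picture.

```bash
python3 - <<'E'
from h import *
t=bot.read_camera("top"); hsv=cv2.cvtColor(cv2.imread("pics/h_top.png"),cv2.COLOR_BGR2HSV)
m=np.zeros(hsv.shape[:2],np.uint8); m[225:268,450:495]=((hsv[...,2]>150)&(hsv[...,1]<60))[225:268,450:495]
k=cv2.convexHull(max(cv2.findContours(m,0,1)[0],key=cv2.contourArea)); c,r=cv2.minEnclosingCircle(k)
print(c,r,unproj(t,c,.036)[0,:2]-FOOT, unproj(t,(473.3,247.1),.036)[0,:2]-FOOT)
bot.job_done()
E
```

```text
(474.0, 247.1458282470703) 12.510941505432129 [ 0.00155104 -0.00271595] [ 0.00171581 -0.0008221 ]
the job is handed in; nothing more can be done
```

I took the stack apart, set each tool on its own place, and handed the job in. The last clock reading before handing in was 63.6 s, against the 131 s limit. No verdict is reported, so these are my own last checks.

| Tool | Offset from its place | Limit |
|---|---|---|
| Tamper in holder | about 2 mm | 12 mm |
| Levelling disc on mat | about 2 mm | 15 mm |
| Funnel round post | about 2–3 mm | 12 mm |
| Bean dish on scale plate | about 4 mm, 8–9° against the scale's 9° or so | 15 mm, 0.2 rad |

- **Heights:** every tool touched down within about 1 mm of where I expected.
- **Cups:** the left cup measured unmoved. I checked the right cup only by eye; it looked upright and in place.

**What disagreed:**
- **Fingertips:** they are really about 33.5 mm above the reported TCP. The first grip therefore caught the tamper by the very top of its handle (24 mm opening instead of 30). It held, and I measured the offset by touching the table and corrected for it from then on.
- **Funnel check:** my first final measurement was spoiled by the arm blocking the camera. The funnel figure above comes from a clear picture taken just after placing it.
- **Cameras:** before moving anything, rough readings from the two cameras differed by about 4–12 mm. I used the top camera.

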